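# Take the insert cassette out of the marking station

## Robot

A 7-joint arm with a two-finger parallel gripper is mounted at the origin on the work surface. World frame = base frame: x ahead of the robot, y to its left, z up, the work surface at z = 0. Lengths are in m, angles in rad, forces in N, time in s.
With the tool pointing down it reaches from about 0.4 to 0.85 m from the base axis. Payload 10.4 kg.
Tool frame: the origin (TCP) lies on the centre line of the jaws, within the pads' length; the fingertips stand 17 mm ahead of it and the grasp point (between the pads) lies 2 mm behind it; z points along the fingers, y is the line along which they close (so a half turn about z gives the same grasp; the last joint's range is limited). The gripper opens to 85 mm and grips with 20 to 120 N. Pads are 22 mm wide; open, the fingers measure 114 mm over their backs; the gripper's body (76 mm by 85 mm) begins 54 mm behind the grasp point. The pads swing forward as they close: fully open they stand 13 mm farther back than shut.
Start: joints at [-1.349, 0.332, -0.065, 1.46, 0.022, 1.35, -0.088], TCP at [0.151, 0.606, 0.248] pointing down, gripper open.
Joint ranges: [-2.6, 2.6], [-0.5, 2.12], [-1.47, 1.34], [0.16, 2.42], [-1.27, 4.41], [0.06, 2.06], [-2.6, 2.6]. Speed limits (rad/s): [2.22, 2.22, 2.79, 2.79, 3.14, 3.14, 3.14].

## Interface

Orientations are given as a unit quaternion [x, y, z, w].
In Python, from workcell import get_obs, optics, job gives the robot as it stands. The module is installed in compiled form; this text tells all that it offers.
- The arm moves only by the tool send_rows, never from a script. Its argument "plan" is a list that holds one entry, the list of rows, each a list of 7 numbers: the turn, a rotation vector about the tool's x, y, z in units of 1.5 rad (1.0 is 1.5 rad), then the shift along the tool's x, y, z in units of 20 cm (1.0 is 20 cm), then the opening, from 0 (shut) to 1 (fully open). A call has 1 to 20 rows; each row shifts and turns the commanded pose from where the row before left it, along the tool's axes as they then stand; what a row does not reach is not made up. A row lasts 1/12 s, in which the tool goes at most 41.7 mm and 7.16 degrees, less where a joint would pass 70% of its speed; a pose out of reach is approached as far as the arm can. A call with a number of a shift or a turn outside -1 to 1 is refused whole. A call with a gripper value outside its range is refused whole. The fingers move at their own pace and stop on an object; "squeeze" is the grip in N (left out, the last holds). Time passes only in rows, so rows that do not move let the fingers close. It gives the time, the measured TCP pose, the force, the opening and the grip force at its end, in the units of the state.
- get_obs(): the state, without advancing time (a new reading comes with each control period).
- optics.camera(name): name is "side" or "top"; returns the picture (420x560x3 uint8, red, green, blue); there is no depth.
- optics.get_calibration(name): a dict with "intrinsics" (3x3 intrinsics, pixels), "world_from_camera" (4x4, takes a point from camera to world coordinates). Camera axes: x right, y up, looking along -z (the intrinsics and any distortion apply to the point x, -y, -z); pixel columns grow to the right and rows downward; lengths in m; the calibration is good to about 2 mm. A picture is of the moment at which its call begins. get_calibration takes no time and is no camera call.
- job.hand_in(): hands the job in; it is judged then, once.
The state is a dict: "clock": time; "joint_pos": joint angles; "joint_velocities": joint speeds; "tau": joint torques, N m; "position": TCP position; "ee_rot": TCP orientation; "ft_force": force on the tool from outside, world axes, zero at the start; "torque": the same for the moment, N m; "grip_width": opening from 0.0 (shut) to 1.0 (fully open); "grasp_force": force on a finger pad.
Only numpy, scipy, OpenCV 4.12 (cv2) and the standard library are available. Lean on these libraries where they do the work, as an engineer would, in place of code of your own. Each camera call takes 0.05 s, during which the arm holds its last target. There are 200 camera calls.

## Task

Pull the marking station's shuttle by its red knob out from under the black head, all the way to the yellow stop, and leave it there. Then pinch the two green catches on the sides of the insert cassette together, lift the cassette straight out and finish while still holding it by the pinched catches, level and still, about 10 cm above the shuttle. Do not disturb the cleaner bottle, the blue slug or the black cup standing around.

Things in the scene. Friction and masses are not known exactly. Their poses are not given: they have to be found in the camera images.
- unit: Bench marking station, fixed: grey rail bed 110 x 410 x 20 mm (x, y, z), its long side along the unit's y. Origin: on the counter (z = 0), where the cassette's centre stands once the shuttle is at its stop; z up. The shuttle slides out along the unit's -y. The cassette's two catches face along the unit's +x and -x.
- shuttle (a joint): Travel of the aluminium shuttle (84 mm wide, 203 mm long) along the rail: 0 = cassette centred under the head, grows as it is pulled along the unit's -y, 0.150 m = against the stop (the joint ends there). Starts at 0. It slides stiffly (2.5 N friction) and stays where it is left.
- shuttle_knob (a point): Point on the axis of the shuttle's red upright knob (plain cylinder, 20 mm diameter, from 30 to 85 mm above the counter), 68 mm above the counter. It stands on the shuttle's outer end, 120 mm from the cassette's centre towards the unit's -y, always outside the head.
- cassette: Loose grey cassette, 28 x 100 x 46 mm (x, y, z), four coloured round inserts in its top (58 mm high over all), 0.2 to 0.4 kg. Origin: centre of its underside; z up; x and y parallel to the unit's. It stands 30 mm above the counter on the shuttle in low guides with 1.5 to 2 mm play, held down by its catches' foot lugs.
- catch_a_pad (a point): Middle of the grip area of the green catch on the cassette's +x side, on its outer face, 50 mm above the cassette's underside. Upright plate 30 mm wide (y), 5 mm thick, from 12 to 62 mm above the underside; only 26 to 62 mm, above the keeper lip, can be gripped. Both catches: 56 mm over their outer faces when free, 40 mm fully pinched.
- catch_b_pad (a point): The same for the catch on the cassette's -x side.
- catch_a (a joint): Inward travel of catch_a: 0 free, 0.008 m fully pinched; sprung, 2.5 N when free to 4.5 N fully pinched. Its lug clears the keeper lip from about 0.004 to 0.006 m on, depending on how the cassette lies.
- catch_b (a joint): Inward travel of catch_b, likewise.
- cleaner: Loose orange cleaner bottle with black cap, 52 mm diameter, 150 mm tall; origin: centre of its underside. Leave alone.
- slug: Loose blue thumb slug (upright tube), 45 mm diameter, 60 mm tall; origin: centre of its underside. Leave alone.
- pot: Loose black pen cup, 70 mm rim diameter, 80 mm tall; origin: centre of its underside. Leave alone.
- head (a point): Centre of the top of the fixed black marking head, 180 mm above the counter, 150 mm from the unit's origin along its +y. Head 132 x 110 mm (x, y), underside 110 mm above the counter, on four slim corner posts.
- stop (a point): Centre of the top of the fixed yellow stop block (70 x 16 mm in x, y), 40 mm above the counter, 155 mm from the unit's origin along its -y.
- keeper (a point): Middle of the inner edge of the steel keeper lip on the shuttle's +x side (its twin is on the -x side), at the lip's top, 56 mm above the counter. Each lip is 50 mm long (y), 6 mm thick, from 29 to 42 mm from the cassette's centre plane; a catch's lug lies under it until that catch is pinched.

How it is judged:
By the outcome, as a careful person would: the job done as asked, in the order asked, and still so for the second after the job is handed in, while the arm keeps its last pose, push and grip.
It also fails if it takes over 48 s, if anything falls off the work surface, if the arm or the gripper's body presses on something with over 40 N, if the wrist force passes 120 N, or if a joint passes its speed limit or range.

## Working session

There is one attempt and no reset: what is moved stays moved. The work goes in short steps, Python scripts to look and compute and a tool call to move; the robot and the scene stay as the last step left them, time stands still between calls to the robot, and variables do not carry over. Pictures are saved under pics/ and viewed, at most 10 in all, crops included, and the job is handed in when it is done.

Besides the shell and the picture viewer there is one more tool, called after ">>>" by a JSON object that holds its "op" and its "data", one argument or row to a line. send_rows: Moves the arm, as the interface text tells. Its arguments: {"type":"object","properties":{"plan":{"type":"array"},"squeeze":{"type":"number"}},"required":["plan"]}

```bash
mkdir -p pics; python3 - <<'E'
from workcell import get_obs, optics
import cv2, numpy as np
o=get_obs(); print({k:np.round(v,3) for k,v in o.items()})
for n in("side","top"):
    im=optics.camera(n); cv2.imwrite(f"pics/{n}0.png",im[:,:,::-1])
    c=optics.get_calibration(n); print(n,c.keys(),np.round(c["intrinsics"],1),np.round(c["world_from_camera"],3))
E
```

```text
{'clock': np.float64(0.0), 'joint_pos': array([-1.349,  0.333, -0.065,  1.461,  0.022,  1.35 , -0.088]), 'joint_velocities': array([-0.002, -0.001, -0.001, -0.002,  0.003, -0.002, -0.   ]), 'tau': array([ 1.0000e-03, -6.2545e+01,  5.0000e-02, -3.9160e+01,  1.6000e-02,
        1.0000e-02, -0.0000e+00]), 'position': array([0.151, 0.606, 0.248]), 'ee_rot': array([ 0.122,  0.993, -0.001, -0.   ]), 'ft_force': array([ 0.122, -0.175, -0.314]), 'torque': array([-0.038, -0.019, -0.025]), 'grasp_force': np.float64(0.0), 'grip_width': np.float64(0.999)}
side dict_keys(['intrinsics', 'world_from_camera']) [[510.9   0.  283.7]
 [  0.  510.9 205.9]
 [  0.    0.    1. ]] [[ 0.766 -0.451  0.459  1.035]
 [ 0.643  0.511 -0.571 -0.559]
 [ 0.023  0.732  0.681  0.822]
 [ 0.     0.     0.     1.   ]]
top dict_keys(['intrinsics', 'world_from_camera']) [[402.4   0.  277.3]
 [  0.  402.4 207.5]
 [  0.    0.    1. ]] [[ 0.017  0.989 -0.145  0.463]
 [-1.     0.019  0.01   0.04 ]
 [ 0.013  0.144  0.989  0.876]
 [ 0.     0.     0.     1.   ]]
```

View pics/top0.png

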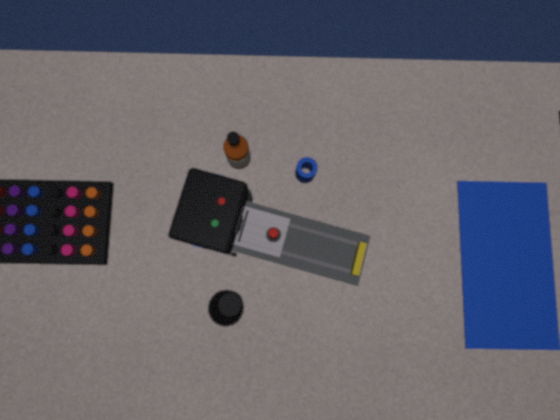

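View pics/side0.png

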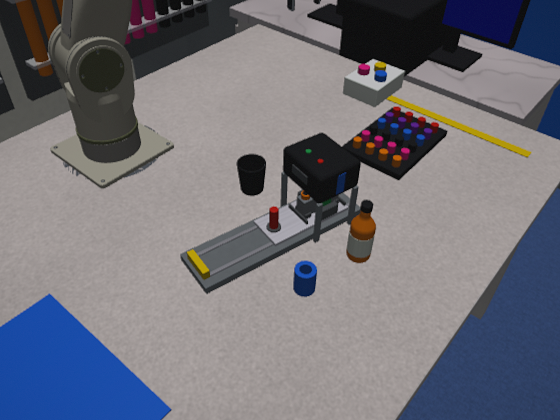

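The top view shows the head at about (210,210), the knob at (273,233), the yellow stop at (359,259), the bottle at (235,147), the slug at (306,169) and the cup at (227,307). The side view shows the knob at (273,218) and the stop at (198,264).

```bash
cat > h.py <<'E'
import cv2, numpy as np
from workcell import get_obs, optics
from scipy.spatial.transform import Rotation as R
def shot(n,save=None):
    im=optics.camera(n)
    if save: cv2.imwrite(save,im[:,:,::-1])
    return im
def ray(n,uv):
    c=optics.get_calibration(n);K=c["intrinsics"];T=c["world_from_camera"]
    d=np.array([(uv[0]-K[0,2])/K[0,0],-(uv[1]-K[1,2])/K[1,1],-1.])
    return T[:3,3],T[:3,:3]@d
def onz(n,uv,z):
    o,d=ray(n,uv);return o+d*(z-o[2])/d[2]
def proj(n,p):
    c=optics.get_calibration(n);K=c["intrinsics"];T=c["world_from_camera"]
    q=T[:3,:3].T@(np.asarray(p)-T[:3,3]);return np.array([K[0,2]+K[0,0]*q[0]/-q[2],K[1,2]+K[1,1]*q[1]/q[2]])
def cross(u1,u2):
    o1,d1=ray("top",u1);o2,d2=ray("side",u2)
    s=np.linalg.lstsq(np.c_[d1,-d2],o2-o1,rcond=None)[0]
    a,b=o1+s[0]*d1,o2+s[1]*d2
    return (a+b)/2,np.linalg.norm(a-b)
def blobs(im,lo,hi,amin=15,roi=None):
    hsv=cv2.cvtColor(im,cv2.COLOR_RGB2HSV);m=cv2.inRange(hsv,lo,hi)
    if roi: z=np.zeros_like(m);a,b,c,d=roi;z[b:d,a:c]=m[b:d,a:c];m=z
    n,l,s,c=cv2.connectedComponentsWithStats(m)
    return [(s[i,4],np.round(c[i],1),s[i,:4],np.argwhere(l==i)[:,::-1].astype(np.float32)) for i in range(1,n) if s[i,4]>=amin]
E
python3 - <<'E'
from h import *
t=shot("top");s=shot("side")
for n,im,roi in(("top",t,(160,150,380,300)),("side",s,(150,130,400,310))):
  for nm,lo,hi in(("yel",(22,120,80),(34,255,255)),("red",(0,140,60),(8,255,255)),("red2",(172,140,60),(180,255,255)),("blue",(105,150,50),(125,255,255)),("green",(40,80,30),(90,255,255)),("black",(0,0,0),(180,255,38))):
    for a,c,b,p in blobs(im,lo,hi,12,roi): print(n,nm,a,c,b,np.round(cv2.minAreaRect(p)[0]+cv2.minAreaRect(p)[1]+(cv2.minAreaRect(p)[2],),1))
cv2.imwrite("pics/c1.png",np.hstack([cv2.resize(t[150:290,160:380],None,fx=3.4,fy=3.4,interpolation=2)[:,:,::-1]]))
E
```

```text
top yel 269 [358.7 258.2] [352 242  15  34] [358.7 258.2   8.1  33.5  13.4]
top red 46 [221.  200.8] [218 197   8   8] [221.5 200.5   7.    7.    0. ]
top red 69 [273.1 232.7] [269 228   9  10] [273.  232.5   9.    8.   90. ]
top blue 294 [306.  168.8] [297 158  20  24] [305.5 169.   19.1  21.9  45. ]
top green 65 [214.5 222.9] [210 219  10   9] [214.5 223.    7.8   9.2  45. ]
top black 4202 [208.8 210. ] [170 169  81  84] [211.1 211.2  66.5  73.3  17.9]
top black 152 [225.4 295.7] [212 291  28   9] [225.5 295.    8.   27.   90. ]
side yel 218 [197.6 261.4] [187 249  22  25] [197.5 261.1  28.8   7.8  53.1]
side red 26 [319.8 160.6] [317 158   7   6] [320.  160.5   4.9   4.9  45. ]
side red 151 [273.4 217.1] [270 207   8  22] [273.5 217.5  21.    7.   90. ]
side blue 28 [393.5 131.6] [390 130   8   5] [393.5 132.    4.    7.   90. ]
side blue 140 [340.4 182.8] [336 172  10  22] [340.4 182.5   7.1  22.    7.1]
side blue 664 [304.7 278. ] [294 261  23  35] [305.  278.1  21.4  34.3   3.8]
side green 31 [308.  150.9] [305 149   7   5] [308. 151.   4.   6.  90.]
side green 34 [326.3 202. ] [322 199   9   7] [326.4 201.8   3.6   8.9  63.4]
side black 4426 [334.3 163.2] [284 130 116  73] [344.5 160.5  66.  121.9  73.4]
side black 930 [251.4 173.6] [238 155  28  40] [251.5 174.5  39.   27.   90. ]
side black 120 [366.3 206.4] [361 201  12  12] [366.5 206.5  11.   11.   90. ]
side black 95 [329.  212.1] [321 205  17  15] [329.  212.    5.4  20.6  63.4]
side black 32 [297.9 214.2] [290 206  18  18] [298.3 214.7  24.    1.4  43.3]
side black 12 [307.5 215.8] [305 214   6   4] [307.6 215.8   1.7   5.8  68.2]
```

View pics/c1.png

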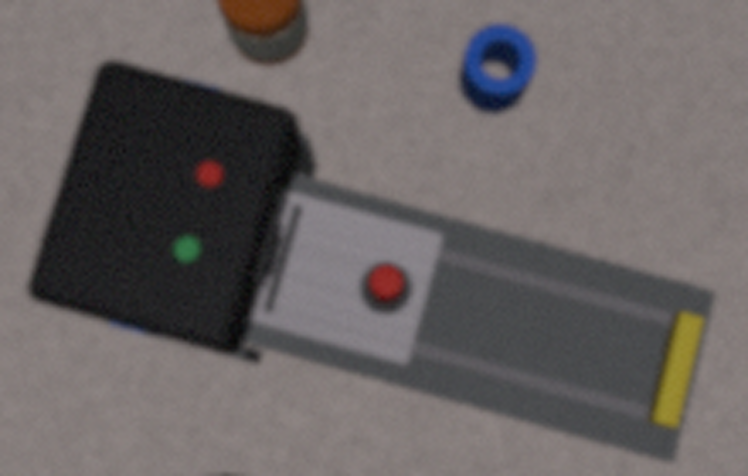

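The crop shows the knob top, the stop's long edges at about 13–14° in the image, and free space all along the rail. The bottle and the slug are on the +x side (image up) and the cup is below.

```bash
python3 - <<'E'
from h import *
kt=onz("top",(273.1,232.5),.083); st=onz("top",(358.7,258.2),.038); ss=onz("side",(197.6,261.0),.038)
kc=cross((273.1,232.5),(273.3,209.5))
sc=cross((358.7,258.2),(197.6,261.2))
print(kt,kc,"stop",st,ss,sc)
d=st-kt;print(np.hypot(*d[:2]),np.degrees(np.arctan2(d[1],d[0])))
ya=d[:2]/np.hypot(*d[:2]); O=st[:2]-ya*.155; print("origin",O)
r=blobs(shot("top"),(22,120,80),(34,255,255),12,(160,150,380,300))[0][3]
q=np.array([onz("top",p,.04)[:2] for p in cv2.boxPoints(cv2.minAreaRect(r))]);print(q)
for nm,uv,z in(("slug",(307,166),.06),("bottlecap",(233,138),.15),("cup",(226,306),.04),("head",(208.8,210),.178)):print(nm,onz("top",uv,z))
e=onz("top",(221,200.8),.18);f=onz("top",(214.5,222.9),.18);print("reddot-green",e,f)
o=get_obs();print(R.from_quat(o["ee_rot"]).as_matrix().round(3),)
E
```

```text
[0.52852998 0.03888543 0.083     ] (array([0.52833778, 0.0386287 , 0.08205876]), np.float64(0.0007430410756254077)) stop [ 0.48225795 -0.13946272  0.038     ] [ 0.48234935 -0.1405974   0.038     ] (array([ 0.48204461, -0.14000833,  0.03662121]), np.float64(0.00069558328889282))
0.18425298677548113 -104.54457304904858
origin [0.52118358 0.01056992]
[[ 0.45088545 -0.12207872]
 [ 0.51784017 -0.13958985]
 [ 0.51399315 -0.15621084]
 [ 0.44711414 -0.1385118 ]]
slug [ 0.67040736 -0.02907804  0.06      ]
bottlecap [0.6982474  0.11717599 0.15      ]
cup [0.38141694 0.13128648 0.04      ]
head [0.55789964 0.15204809 0.178     ]
reddot-green [0.57426908 0.13112736 0.18      ] [0.53524338 0.14091559 0.18      ]
[[-0.97   0.242 -0.   ]
 [ 0.242  0.97  -0.001]
 [-0.    -0.001 -1.   ]]
```

>>> {"op": "send_rows", "data": {
  "plan": [
    [[0, 0, 0, -0.126, -0.115, 0, 1], [0, 0, 0, -0.126, -0.115, 0, 1], [0, 0, 0, -0.126, -0.115, 0, 1], [0, 0, 0, -0.126, -0.115, 0, 1], [0, 0, 0, -0.126, -0.115, 0, 1], [0, 0, 0, -0.126, -0.115, 0, 1], [0, 0, 0, -0.126, -0.115, 0, 1], [0, 0, 0, -0.126, -0.115, 0, 1], [0, 0, 0, -0.126, -0.115, 0, 1], [0, 0, 0, -0.126, -0.115, 0, 1], [0, 0, 0, -0.126, -0.115, 0, 1], [0, 0, 0, -0.126, -0.115, 0, 1], [0, 0, 0, -0.126, -0.115, 0, 1], [0, 0, 0, -0.126, -0.115, 0, 1], [0, 0, 0, -0.126, -0.115, 0, 1], [0, 0, 0, -0.126, -0.115, 0, 1], [0, 0, 0, -0.126, -0.115, 0, 1], [0, 0, 0, -0.126, -0.115, 0, 1], [0, 0, 0, -0.126, -0.115, 0, 1], [0, 0, 0, -0.126, -0.115, 0, 1]]
  ]
}}

```text
clock: 1.92
position: [0.5296, 0.0364, 0.2485]
ee_rot: [0.122, 0.993, 0.0, 0.0]
ft_force: [0.2, 0.2, 0.1]
grip_width: 0.998
grasp_force: 0.0
```

>>> {"op": "send_rows", "data": {
  "plan": [
    [[0, 0, 0.081, 0, 0, 0, 1], [0, 0, 0.081, 0, 0, 0, 1], [0, 0, 0.081, 0, 0, 0, 1], [0, 0, 0.081, 0, 0, 0, 1], [0, 0, 0.081, 0, 0, 0, 1], [0, 0, 0.081, 0, 0, 0, 1], [0, 0, 0.081, 0, 0, 0, 1], [0, 0, 0.081, 0, 0, 0, 1], [0, 0, 0.081, 0, 0, 0, 1], [0, 0, 0.081, 0, 0, 0, 1], [0, 0, 0.081, 0, 0, 0, 1], [0, 0, 0.081, 0, 0, 0, 1], [0, 0, 0.081, 0, 0, 0, 1], [0, 0, 0, 0, 0, 0, 1], [0, 0, 0, 0, 0, 0, 1]]
  ]
}}

```text
clock: 3.17
position: [0.5289, 0.0381, 0.2483]
ee_rot: [0.79, 0.614, 0.0, -0.0]
ft_force: [0.7, -0.2, -0.4]
grip_width: 1.001
grasp_force: 0.0
```

```bash
cat >> h.py <<'E'
def to(x,y,z,yaw):
    "shift in tool units to world point and turn about tool z in units for tool-y yaw (deg)"
    o=get_obs();M=R.from_quat(o["ee_rot"]).as_matrix()
    tgt=np.array([[np.sin(np.radians(yaw)),np.cos(np.radians(yaw)),0],[-np.cos(np.radians(yaw)),np.sin(np.radians(yaw)),0],[0,0,-1]])
    rv=R.from_matrix(M.T@tgt).as_rotvec()
    print("pos",o["position"].round(4),"yaw",np.degrees(np.arctan2(M[1,1],M[0,1])).round(2),"j",o["joint_pos"].round(2),"F",o["ft_force"].round(1),"w",o["grip_width"].round(3),"t",o["clock"].round(2))
    print("turn",(rv/1.5).round(4),"shift",(M.T@(np.array([x,y,z])-o["position"])/.2).round(4))
E
python3 -c "
from h import *
to(.5285,.0387,.066,-14.5)"
```

```text
Traceback (most recent call last):
  File "h.py", line 31, in to
    rv=R.from_matrix(M.T@tgt).as_rotvec()
       ~~~~~~~~~~~~~^^^^^^^^^
  File "scipy/spatial/transform/_rotation.pyx", line 1143, in scipy.spatial.transform._rotation.Rotation.from_matrix
ValueError: Non-positive determinant (left-handed or null coordinate frame) in rotation matrix 0: [[-9.99993517e-01 -3.59814605e-03 -1.39241280e-04]
 [-3.59815358e-03  9.99993525e-01  5.39159841e-05]
 [-1.39046381e-04 -5.44166461e-05  9.99999989e-01]].
```

>>> {"op": "send_rows", "data": {
  "plan": [
    [[0, 0, 0, 0, 0, 0.1, 1], [0, 0, 0, 0, 0, 0.1, 1], [0, 0, 0, 0, 0, 0.1, 1], [0, 0, 0, 0, 0, 0.1, 1], [0, 0, 0, 0, 0, 0.1, 1], [0, 0, 0, 0, 0, 0.1, 1], [0, 0, 0, 0, 0, 0.1, 1], [0, 0, 0, 0, 0, 0.1, 1], [0, 0, 0, 0, 0, 0.06, 1], [0, 0, 0, 0, 0, 0.05, 1], [0, 0, 0, 0, 0, 0, 1], [0, 0, 0, 0, 0, 0, 1]]
  ],
  "squeeze": 40
}}

```text
clock: 4.17
position: [0.5291, 0.0379, 0.0665]
ee_rot: [0.791, 0.612, -0.0, 0.0]
ft_force: [0.2, 0.5, 0.2]
grip_width: 0.998
grasp_force: 0.0
```

>>> {"op": "send_rows", "data": {
  "plan": [
    [[0, 0, 0, 0, 0, 0, 0.6], [0, 0, 0, 0, 0, 0, 0.4], [0, 0, 0, 0, 0, 0, 0.2], [0, 0, 0, 0, 0, 0, 0], [0, 0, 0, 0, 0, 0, 0], [0, 0, 0, 0, 0, 0, 0], [0, 0, 0, 0, 0, 0, 0], [0, 0, 0, 0, 0, 0, 0], [0, 0, 0, 0, 0, 0, 0], [0, 0, 0, 0, 0, 0, 0], [0, 0, 0, 0, 0, 0, 0], [0, 0, 0, 0, 0, 0, 0]]
  ]
}}

```text
clock: 5.17
position: [0.5297, 0.0379, 0.0667]
ee_rot: [0.791, 0.612, 0.001, 0.0]
ft_force: [5.1, -0.5, 3.7]
grip_width: 0.222
grasp_force: 40.0
```

```bash
sed -i 's/\[\[np.sin(np.radians(yaw)),np.cos(np.radians(yaw)),0\],\[-np.cos(np.radians(yaw)),/[[-np.sin(np.radians(yaw)),np.cos(np.radians(yaw)),0],[np.cos(np.radians(yaw)),/' h.py
python3 -c "
from h import *
p=np.array([.5285,.0387])+.15*np.array([-.2504,-.9681])
to(*p,.066,-14.5)"
```

```text
Traceback (most recent call last):
  File "h.py", line 32, in to
    print("pos",o["position"].round(4),"yaw",np.degrees(np.arctan2(M[1,1],M[0,1])).round(2),"j",o["joint_pos"].round(2),"F",o["ft_force"].round(1),"w",o["grip_width"].round(3),"t",o["clock"].round(2))
                                                                                                                                                       ^^^^^^^^^^^^^^^^^^^^^
AttributeError: 'float' object has no attribute 'round'
```

>>> {"op": "send_rows", "data": {
  "plan": [
    [[0, 0, 0, -0.02, 0, 0, 0], [0, 0, 0, -0.04, 0, 0, 0], [0, 0, 0, -0.05, 0, 0, 0], [0, 0, 0, -0.05, 0, 0, 0], [0, 0, 0, -0.05, 0, 0, 0], [0, 0, 0, -0.05, 0, 0, 0], [0, 0, 0, -0.05, 0, 0, 0], [0, 0, 0, -0.05, 0, 0, 0], [0, 0, 0, -0.05, 0, 0, 0], [0, 0, 0, -0.05, 0, 0, 0], [0, 0, 0, -0.05, 0, 0, 0], [0, 0, 0, -0.05, 0, 0, 0], [0, 0, 0, -0.05, 0, 0, 0], [0, 0, 0, -0.05, 0, 0, 0], [0, 0, 0, -0.04, 0, 0, 0], [0, 0, 0, -0.03, 0, 0, 0], [0, 0, 0, -0.01, 0, 0, 0], [0, 0, 0, 0, 0, 0, 0], [0, 0, 0, 0, 0, 0, 0]]
  ]
}}

```text
clock: 6.75
position: [0.4921, -0.1062, 0.0667]
ee_rot: [0.791, 0.612, 0.0, 0.001]
ft_force: [3.5, -3.3, 6.8]
grip_width: 0.221
grasp_force: 40.5
```

```bash
sed -i 's/o\["grip_width"\].round(3)/o["grip_width"]/;s/o\["clock"\].round(2)/o["clock"]/' h.py
python3 -c "
from h import *
p=np.array([.5297,.0379])+.15*np.array([-.2504,-.9681])
to(*p,.066,-14.5)"
```

```text
pos [ 0.4921 -0.1062  0.0667] yaw -14.57 j [-0.46  0.3   0.66  2.   -0.23  0.91  0.07] F [ 3.5 -3.3  6.8] w 0.2214330884401279 t 6.75
turn [ 0.0007  0.0002 -0.0008] shift [-0.0052  0.0014  0.0035]
```

>>> {"op": "send_rows", "data": {
  "plan": [
    [[0, 0, 0, -0.008, 0, 0, 0], [0, 0, 0, -0.007, 0, 0, 0], [0, 0, 0, 0, 0, 0, 0], [0, 0, 0, 0, 0, 0, 0]]
  ]
}}

```text
clock: 7.08
position: [0.4918, -0.1073, 0.0667]
ee_rot: [0.791, 0.612, 0.001, -0.0]
ft_force: [4.5, 3.2, 6.5]
grip_width: 0.222
grasp_force: 40.5
```

>>> {"op": "send_rows", "data": {
  "plan": [
    [[0, 0, 0, -0.008, 0, 0, 0], [0, 0, 0, -0.007, 0, 0, 0], [0, 0, 0, 0, 0, 0, 0], [0, 0, 0, 0, 0, 0, 0]]
  ]
}}

```text
clock: 7.42
position: [0.4918, -0.1074, 0.0667]
ee_rot: [0.79, 0.613, 0.002, -0.001]
ft_force: [6.1, 14.2, 5.7]
grip_width: 0.226
grasp_force: 40.4
```

>>> {"op": "send_rows", "data": {
  "plan": [
    [[0, 0, 0, 0.01, 0, 0, 0], [0, 0, 0, 0.01, 0, 0, 0], [0, 0, 0, 0, 0, 0, 0], [0, 0, 0, 0, 0, 0, 0.5], [0, 0, 0, 0, 0, 0, 1], [0, 0, 0, 0, 0, 0, 1], [0, 0, 0, 0, 0, 0, 1], [0, 0, 0, 0, 0, 0, 1], [0, 0, 0, 0, 0, 0, 1], [0, 0, 0, 0, 0, -0.05, 1], [0, 0, 0, 0, 0, -0.1, 1], [0, 0, 0, 0, 0, -0.15, 1], [0, 0, 0, 0, 0, -0.15, 1], [0, 0, 0, 0, 0, -0.15, 1], [0, 0, 0, 0, 0, -0.1, 1], [0, 0, 0, 0, 0, -0.05, 1], [0, 0, 0, 0, 0, 0, 1], [0, 0, 0, 0, 0, 0, 1]]
  ]
}}

```text
clock: 8.92
position: [0.4911, -0.1071, 0.2159]
ee_rot: [0.791, 0.612, 0.0, -0.0]
ft_force: [0.2, -0.1, -0.7]
grip_width: 1.002
grasp_force: 0.0
```

```bash
python3 - <<'E'
from h import *
t=shot("top");s=shot("side")
cv2.imwrite("pics/c2.png",np.vstack([cv2.resize(a,None,fx=4,fy=4,interpolation=2)[:300] for a in(t[170:270,210:400],s[170:270,190:380])])[:,:,::-1])
p=np.array([.4918,-.1074])+.12*np.array([.2504,.9681]);to(*p,.08,-14.5)
x=np.array([.9681,-.2504])
for k in(-.028,0,.028):
  q=np.r_[p+k*x,.092];print(k,proj("top",q).round(1),proj("side",q).round(1))
for n,im in(("top",t),("side",s)):
  for nm,lo,hi in(("red",(0,140,60),(8,255,255)),("yel",(22,120,80),(34,255,255)),("green",(40,80,30),(90,255,255))):
    for a,c,b,_ in blobs(im,lo,hi,8,(190,140,400,310)): print(n,nm,a,c,b)
E
```

```text
pos [ 0.4906 -0.1071  0.2148] yaw -14.52 j [-0.54  0.08  0.71  1.86 -0.05  1.23 -0.07] F [ 0.4 -0.4  0.1] w 1.0003853346330067 t 9.0167
turn [-0.0015  0.0004 -0.0002] shift [0.6005 0.0076 0.6738]
-0.028 [284.7 249.7] [254.3 204.4]
0 [288.5 235.8] [261.7 212. ]
0.028 [292.3 222.1] [269.3 219.9]
top red 46 [221.4 200.7] [218 197   8   9]
top red 71 [345.5 252.9] [341 249  10   9]
top yel 9 [355.1 261.6] [354 260   3   4]
top yel 9 [352.6 271.2] [352 269   2   5]
top green 61 [214.7 222.7] [211 219   9   9]
top green 60 [291.4 223.6] [285 220  14   8]
top green 42 [283.9 249.3] [278 247  13   6]
side red 26 [319.9 160.5] [317 158   7   6]
side red 180 [212.1 246.4] [207 235  11  24]
side yel 207 [198.3 262.4] [190 249  19  30]
side green 30 [308.1 151. ] [305 149   7   5]
side green 109 [255.3 208.5] [249 203  13  14]
side green 204 [268.4 225.2] [262 216  14  20]
```

View pics/c2.png

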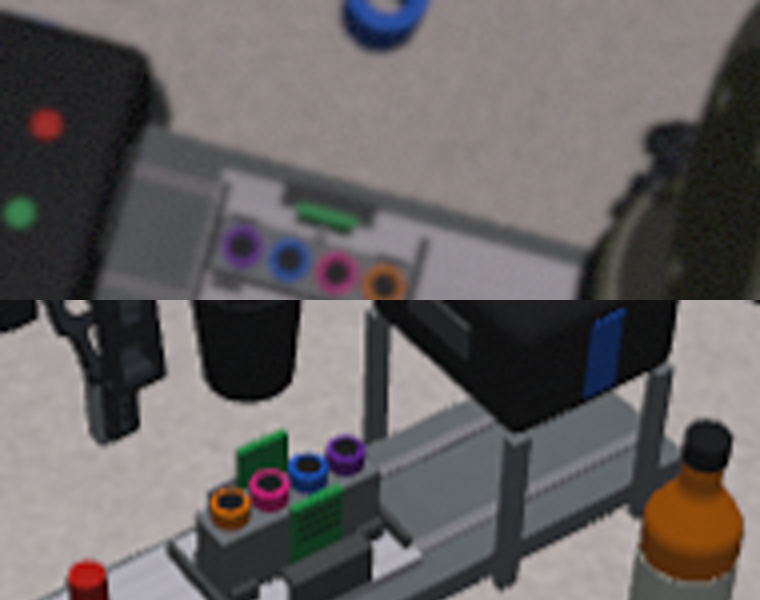

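The shuttle is at the stop. The cassette is in the open with its catches at top (291,224) and (284,249), close to where I predicted them.

```bash
python3 - <<'E'
from h import *
x=np.array([.9681,-.2504]);y=np.array([.2504,.9681])
t=shot("top");s=shot("side")
K=onz("top",(345.5,252.7),.083)[:2];k2=onz("side",(211.9,237.5),.085)[:2]
print("knob",K,k2,"rail-x",K@x,k2@x,"tcp",np.array([.4918,-.1074])@x)
g=[onz("top",c,.091)[:2] for c in((291.4,223.6),(283.9,249.3))]
print("catch rail x,y",[(c@x,c@y) for c in g],"mid",(g[0]+g[1])/2,((g[0]+g[1])/2)@x)
# insert rings: centres by colour saturation in top view
for nm,lo,hi in(("pur",(126,60,40),(160,255,255)),("blue",(105,100,50),(125,255,255)),("pink",(160,100,60),(176,255,255)),("or",(5,100,60),(20,255,255))):
  for a,c,b,p in blobs(t,lo,hi,8,(260,220,320,250)):
    q=onz("top",(p.min(0)+p.max(0))/2,.087)[:2];print(nm,a,c,q,q@x,q@y)
print("pred origin rail y",np.array([.5218,.0088])@y)
E
```

```text
knob [ 0.49145939 -0.10397766] [ 0.49177253 -0.10526494] rail-x 0.5018178380347685 0.5024433316644249 tcp 0.5030045399999999
catch rail x,y [(np.float64(0.5277437752490182), np.float64(0.13997065158807226)), (np.float64(0.4754428989261061), np.float64(0.14084821356227686))] mid [0.52079386 0.01033225] 0.5015933370875622
pur 90 [270.1 231.1] [0.53103381 0.0450326 ] 0.5028176704927867 0.17656693178360341
blue 69 [281.8 234.6] [0.52459216 0.02135657] 0.5025099826904671 0.15203316742067163
pink 68 [293.7 237.7] [ 0.51814363 -0.00129775] 0.5019398059499229 0.1284868126893568
or 71 [305.5 241.1] [ 0.5127023  -0.02488499] 0.502578298320959 0.10428949357425511
pred origin rail y 0.139178
```

>>> {"op": "send_rows", "data": {
  "plan": [
    [[0, 0, 0, 0.06, 0, 0, 1], [0, 0, 0, 0.1, 0, 0, 1], [0, 0, 0, 0.1, 0, 0, 1], [0, 0, 0, 0.1, 0, 0, 1], [0, 0, 0, 0.1, 0, 0, 1], [0, 0, 0, 0.1, 0, 0, 1], [0, 0, 0, 0.04, 0.007, 0, 1], [0, 0, 0, 0, 0, 0, 1], [0, 0, 0, 0, 0, 0, 1], [0, 0, 0, 0, 0, 0, 1]]
  ]
}}

```text
clock: 9.95
position: [0.5225, 0.0072, 0.2161]
ee_rot: [0.791, 0.611, -0.0, 0.0]
ft_force: [0.2, 0.1, 0.6]
grip_width: 0.999
grasp_force: 0.0
```

```bash
python3 -c "
from h import *
to(.5211,.0093,.076,-14.5)"
```

```text
pos [0.5225 0.0072 0.2161] yaw -14.62 j [-0.67  0.13  0.62  1.8  -0.08  1.23 -0.28] F [0.2 0.1 0.6] w 0.9991047314684096 t 9.95
turn [-0.0002  0.0004 -0.0014] shift [ 0.0087 -0.0094  0.7006]
```

>>> {"op": "send_rows", "data": {
  "plan": [
    [[0, 0, 0, 0.008, -0.009, 0.05, 1], [0, 0, 0, 0, 0, 0.1, 1], [0, 0, 0, 0, 0, 0.1, 1], [0, 0, 0, 0, 0, 0.1, 1], [0, 0, 0, 0, 0, 0.1, 1], [0, 0, 0, 0, 0, 0.1, 1], [0, 0, 0, 0, 0, 0.08, 1], [0, 0, 0, 0, 0, 0.05, 1], [0, 0, 0, 0, 0, 0.02, 1], [0, 0, 0, 0, 0, 0, 1], [0, 0, 0, 0, 0, 0, 0.8], [0, 0, 0, 0, 0, 0, 0.8], [0, 0, 0, 0, 0, 0, 0.8], [0, 0, 0, 0, 0, 0, 0.8]]
  ],
  "squeeze": 30
}}

```text
clock: 11.12
position: [0.5219, 0.0107, 0.0769]
ee_rot: [0.791, 0.612, 0.001, 0.0]
ft_force: [0.0, -0.1, 0.4]
grip_width: 0.799
grasp_force: 0.0
```

```bash
python3 - <<'E'
from h import *
to(.5211,.0093,.076,-14.5)
s=shot("side")
cv2.imwrite("pics/c3.png",cv2.resize(s[160:270,190:340],None,fx=5,fy=5,interpolation=2)[:,:,::-1])
to(.5211,.0093,.076,-14.5)
E
```

```text
pos [0.5219 0.0107 0.0769] yaw -14.52 j [-0.62  0.31  0.58  1.95 -0.21  0.95 -0.19] F [ 0.  -0.1  0.4] w 0.799225278954699 t 11.1167
turn [ 0.0007 -0.0005 -0.0003] shift [-0.0076 -0.0021  0.0047]
pos [0.5218 0.0107 0.0768] yaw -14.52 j [-0.62  0.31  0.58  1.95 -0.21  0.95 -0.19] F [ 0.2 -0.4  0.4] w 0.7964977929334482 t 11.1667
turn [ 0.0005 -0.0005 -0.0003] shift [-0.0076 -0.0015  0.0041]
```

View pics/c3.png

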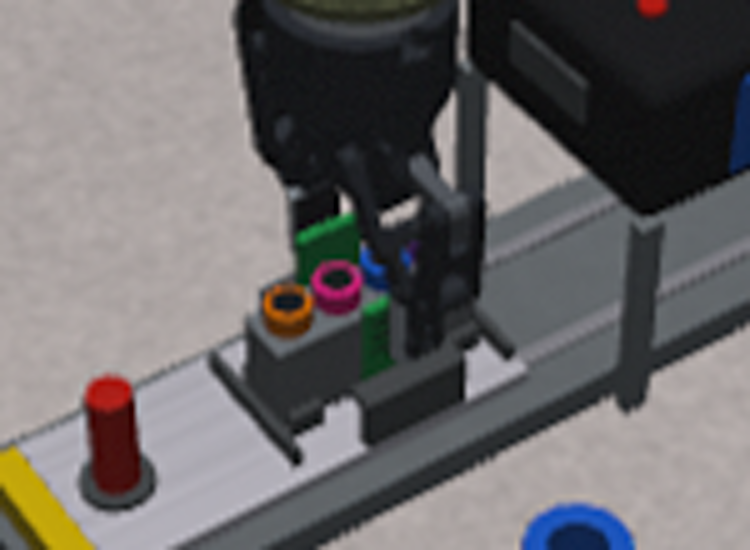

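>>> {"op": "send_rows", "data": {
  "plan": [
    [[0, 0, 0, -0.008, 0, 0, 0.8], [0, 0, 0, 0, 0, 0, 0.75], [0, 0, 0, 0, 0, 0, 0.7], [0, 0, 0, 0, 0, 0, 0.65], [0, 0, 0, 0, 0, 0, 0.6], [0, 0, 0, 0, 0, 0, 0.55], [0, 0, 0, 0, 0, 0, 0.5], [0, 0, 0, 0, 0, 0, 0.4], [0, 0, 0, 0, 0, 0, 0.3], [0, 0, 0, 0, 0, 0, 0.3], [0, 0, 0, 0, 0, 0, 0.3], [0, 0, 0, 0, 0, 0, 0.3], [0, 0, 0, 0, 0, 0, 0.3]]
  ],
  "squeeze": 35
}}

```text
clock: 12.25
position: [0.5216, 0.0091, 0.0773]
ee_rot: [0.791, 0.612, 0.001, 0.0]
ft_force: [-2.8, -0.2, 13.4]
grip_width: 0.44
grasp_force: 34.1
```

```bash
python3 -c "
from h import *
to(.5211,.0093,.076,-14.5);print(get_obs()['torque'],get_obs()['grasp_force'])"
```

```text
pos [0.5216 0.0091 0.0773] yaw -14.53 j [-0.61  0.31  0.58  1.95 -0.21  0.95 -0.18] F [-2.8 -0.2 13.4] w 0.44022280974717304 t 12.25
turn [ 0.0006 -0.0006 -0.0004] shift [ 0.0004 -0.0029  0.0066]
[-0.07491524  0.72926124 -0.02401979] 34.05001759529114
```

>>> {"op": "send_rows", "data": {
  "plan": [
    [[0, 0, 0, 0, 0, -0.01, 0.3], [0, 0, 0, 0, 0, -0.02, 0.3], [0, 0, 0, 0, 0, -0.02, 0.3], [0, 0, 0, 0, 0, -0.02, 0.3], [0, 0, 0, 0, 0, -0.01, 0.3], [0, 0, 0, 0, 0, 0, 0.3]]
  ]
}}

```text
clock: 12.75
position: [0.521, 0.0091, 0.0926]
ee_rot: [0.791, 0.612, 0.0, -0.0]
ft_force: [0.5, -0.3, -3.5]
grip_width: 0.431
grasp_force: 36.2
```

```bash
python3 - <<'E'
from h import *
s=shot("side")
cv2.imwrite("pics/c4.png",cv2.resize(s[160:270,190:340],None,fx=5,fy=5,interpolation=2)[:,:,::-1])
to(.5211,.0093,.177,-14.5);print(get_obs()['torque'],get_obs()['grasp_force'])
E
```

```text
pos [0.5209 0.0091 0.0924] yaw -14.52 j [-0.62  0.28  0.59  1.94 -0.19  0.98 -0.2 ] F [-0.6  0.6 -2.9] w 0.43167737212312696 t 12.8
turn [-0.0001 -0.0002 -0.0002] shift [ 0.0012  0.0006 -0.4231]
[ 0.06268751 -0.03946314  0.01220426] 36.15858972072601
```

View pics/c4.png

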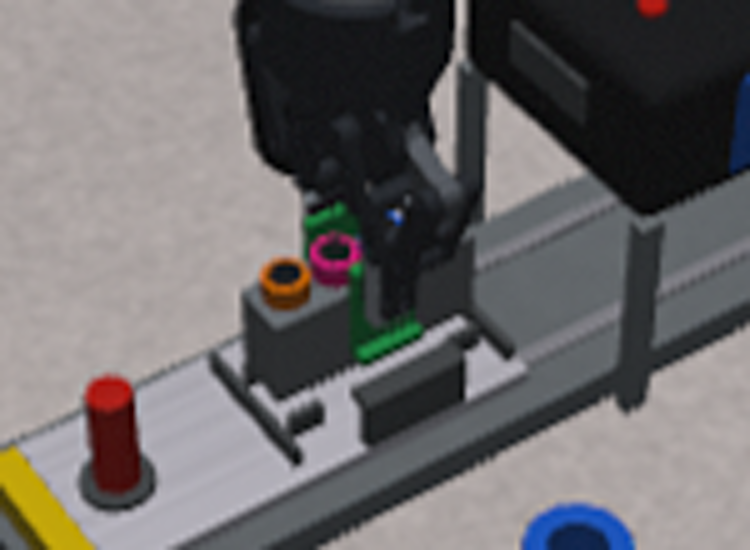

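The cassette is clear of the keepers, hangs level between the pinched catches, and shows about 3 N of weight. The shuttle hasn't moved.

>>> {"op": "send_rows", "data": {
  "plan": [
    [[0, 0, 0, 0, 0, -0.02, 0.3], [0, 0, 0, 0, 0, -0.04, 0.3], [0, 0, 0, 0, 0, -0.05, 0.3], [0, 0, 0, 0, 0, -0.05, 0.3], [0, 0, 0, 0, 0, -0.05, 0.3], [0, 0, 0, 0, 0, -0.05, 0.3], [0, 0, 0, 0, 0, -0.05, 0.3], [0, 0, 0, 0, 0, -0.05, 0.3], [0, 0, 0, 0, 0, -0.04, 0.3], [0, 0, 0, 0, 0, -0.02, 0.3], [0, 0, 0, 0, 0, 0, 0.3], [0, 0, 0, 0, 0, 0, 0.3], [0, 0, 0, 0, 0, 0, 0.3], [0, 0, 0, 0, 0, 0, 0.3], [0, 0, 0, 0, 0, 0, 0.3], [0, 0, 0, 0, 0, 0, 0.3]]
  ]
}}

```text
clock: 14.13
position: [0.5209, 0.009, 0.1759]
ee_rot: [0.791, 0.612, -0.0, -0.0]
ft_force: [0.0, -0.3, -2.9]
grip_width: 0.432
grasp_force: 36.2
```

```bash
python3 - <<'E'
from h import *
s=shot("side")
cv2.imwrite("pics/c5.png",cv2.resize(s[120:320,170:400],None,fx=3,fy=3,interpolation=2)[:,:,::-1])
to(.5211,.0093,.177,-14.5);print(get_obs()['torque'],get_obs()['grasp_force'])
for n in("top","side"):
  for a,c,b,_ in blobs(shot(n),(0,140,60),(8,255,255),40,(190,140,400,310)): print(n,a,c,b)
E
```

```text
pos [0.5209 0.009  0.176 ] yaw -14.53 j [-0.66  0.17  0.61  1.86 -0.11  1.15 -0.26] F [-0.2 -0.3 -3.3] w 0.43524630546889204 t 14.1833
turn [-0.0003  0.0002 -0.0003] shift [ 0.0018  0.0004 -0.0049]
[0.03517801 0.01671936 0.038982  ] 36.16907715797424
top 46 [221.3 200.7] [218 197   8   8]
side 177 [212.1 246.2] [207 235  11  23]
```

View pics/c5.png

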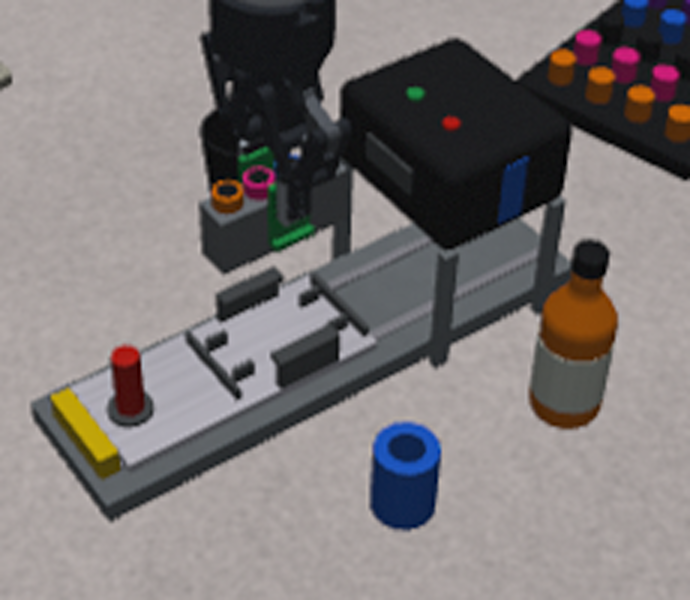

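The shuttle is against the stop. The cassette is held level about 10 cm above it, and the bottle, slug and cup are still standing in place.

```bash
python3 -c "
from workcell import job
print(job.hand_in())"
```

```text
the job is handed in; nothing more can be done
None
```

I handed the job in at about 14 s: the shuttle is against the yellow stop, the cassette is held level and still by its pinched catches about 10 cm above the shuttle, and the bottle, slug and cup still stand in place; the hand-in returned no verdict.

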